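# Index the bottle turntable by one hole to bring the dropper bottle to the label reader

### The job

The dropper bottle stands one place to the left or right of the black label reader on the six-place indexing turntable. With the fingertips press the red plunger on top of the turntable's crank post down, keep it in while you swing the table by one hole so that the dropper bottle comes to stand in front of the reader, then let go so that the plunger springs fully up and locks in that hole. Do not touch or lift the bottles, and leave everything else on the bench where it is.

Things in the scene. Friction and masses are not known exactly. Their poses are not given: they have to be found in the camera images.
- index_base: Fixed base of the turntable: white round foot, 254 mm across, with an aluminium index ring round the disc (top 30 mm above the bench; six holes 60 degrees apart, joined by a narrow circular slot). Origin: underside, on the turning axis; z up. A black label reader (46 mm wide, top 107 mm above the bench, window 140 mm from the axis) stands outside the ring, 60 degrees counterclockwise from x.
- table_axis (a point): Point on the vertical turning axis of the table, at the top of the aluminium disc, 36 mm above the bench.
- table (a joint): Angle of the table (198 mm aluminium disc with six blue-lipped places, and the crank arm) in rad, positive counterclockwise from above. About 0 at the start, locked in a hole; the next holes are at +1.047 and -1.047 (60 degrees). Locked, it has 0.014 rad of play either way. With the plunger in it turns easily (0.06 N m of friction).
- plunger (a joint): Travel of the red plunger in m: 0 fully up, 0.011 fully down; spring 4 N at the top, 8 N at the bottom. Its collar is clear of the hole from 0.0065 on; with less travel the table stays locked. Let go between holes it stays down, under the ring, at about 0.0065; it springs up by itself within about 4 mm of a hole. Held down it passes holes freely, so stop at the hole.
- plunger_top (a point): Centre of the plunger's flat red top, 38 mm across, 126 mm above the bench when up, on a steel post (27 mm thick, ends 103 mm above the bench) at the end of the crank arm, 114 mm from the turning axis. Turns with the table; starts at 210 degrees from the base's x axis. A fingertip pressing on it carries it round by friction: 60 degrees of arc for one hole.
- dropper: The only dropper bottle: amber glass, black collar, pale rubber bulb, 53 mm across, 124 mm high, loose in a blue-lipped place on the disc (lip 8 mm high, 55 mm inside). Origin: centre of its underside, 36 mm above the bench; with it the bottles reach to 161 mm above the bench.
- read_place (a point): Point fixed to the base, in front of the label reader, 66 mm from the axis and 36 mm above the bench: where the centre of the dropper bottle's underside must come to stand. The dropper bottle starts one place (60 degrees) from it, on either side.
- amber_a: Amber bottle with black screw cap, 48 mm across, 94 mm high, loose in the place on the reader's other side. Origin: centre of its underside. Not to be touched.
- amber_b: Another such amber bottle, at the start in front of the reader. Not to be touched.
- amber_c: Another such amber bottle, at the start two places clockwise from the reader. Not to be touched.
- tile: White ceramic tile, 109 x 99 x 10 mm, lying right of the turntable. Leave alone.
- marker_pen: White marker pen with blue cap, 134 mm long, lying on the bench. Leave alone.
- lab_timer: White timer, 58 x 66 x 20 mm, with three buttons. Leave alone.
- beaker: Empty clear beaker, 61 mm across, 78 mm high. Leave alone.
- dish: Clear petri dish, 72 mm across, 14 mm high. Leave alone.

How it is judged:
By the outcome, as a careful person would: the job done as asked, in the order asked, and still so for the second after the job is handed in, with the robot touching nothing.
It also fails if it takes over 38 s, if anything falls off the work surface, if the arm or the gripper's body presses on something with over 40 N, if the wrist force passes 120 N, or if a joint passes its speed limit or range.

### The arm

A 7-joint arm with a two-finger parallel gripper is mounted at the origin on a cart in front of the work surface, level with it; the furniture and walls round the work are solid. World frame = base frame: x ahead of the robot, y to its left, z up, the work surface at z = 0. Lengths are in m, angles in rad, forces in N, time in s.
With the tool pointing down it reaches from about 0.4 to 0.75 m from the base axis. Payload 19.5 kg.
Tool frame: the origin (TCP) lies at the very end of the fingers, on their centre line; the grasp point (between the pads) lies 19 mm behind it; z points along the fingers, y is the line along which they close (so a half turn about z gives the same grasp; the last joint's range is limited). The gripper opens to 85 mm and grips with 20 to 120 N. Pads are 22 mm wide; open, the fingers measure 114 mm over their backs; the gripper's body (76 mm by 85 mm) begins 54 mm behind the grasp point. The pads swing forward as they close: fully open they stand 13 mm farther back than shut.
Start: joints at [-1.232, 0.707, -0.028, 1.485, 0.022, 0.951, -0.075], TCP at [0.214, 0.534, 0.231] pointing down, gripper open.
Joint ranges: [-2.71, 2.71], [-0.32, 2.16], [-1.57, 1.52], [0, 2.45], [-1.46, 4.6], [0, 2.02], [-2.83, 2.83]. Speed limits (rad/s): [1.89, 1.89, 2.57, 2.57, 3.01, 3.01, 3.01].

### API

Orientations are given as a unit quaternion [w, x, y, z].
In Python, from bench import ctrl, cams, ticket gives the robot as it stands (ctrl), with the cameras (cams) and the job (ticket).
- The arm moves only by the tool shift_gripper, called after "Call:" by a JSON object that holds its "method" and its "body", one argument or row to a line. Schema: {"type":"object","properties":{"motion":{"type":"object","properties":{"ticks":{"type":"array","items":{"type":"array","items":{"type":"number"},"minItems":5,"maxItems":5},"minItems":1,"maxItems":20}},"additionalProperties":false,"required":["ticks"]},"only":{"type":"string"},"quiet":{"type":"boolean"},"lines":{"type":"string"}},"required":["motion"],"additionalProperties":false}. motion is an object whose key "ticks" holds a list of rows, 1 to 20 of them, each of 5 numbers: dx, dy, dz in a scale on which 1.0 is 0.3 m, then a turn about the tool's z in a scale on which 1.0 is pi/2 rad, then the finger opening in m; each row shifts and turns the commanded pose from where the row before left it, along the tool's axes as they then stand; what a row does not reach is not made up. A row lasts 1/12 s, in which the tool goes at most 0.0417 m and 0.125 rad, less where a joint would pass 70% of its speed; a pose out of reach is approached as far as the arm can. The fingers move at their own pace and stop on an object; the grip force is fixed at half the most. Time passes only in rows, so rows that do not move let the fingers close. The tool returns the time, the measured TCP pose, the force, the opening and the grip force at its end. only (a regular expression) keeps the lines of the reply that match it, lines (a string "A,B") keeps lines A to B, and quiet returns only ok. A shift or turn number past 1, either way, is cut back to 1. Input that does not fit is refused with a message, and nothing moves.
- ctrl.sense(): the state, without advancing time (a new reading comes with each control period).
- cams.get_image(name): name is "side" or "top" or "wrist"; returns a dict with "color" (480x640x3 uint8, red, green, blue), "fx", "fy", "cx", "cy" (pixels), "view" (4x4, takes a point from world to camera coordinates); the wrist camera has in their place "hand_eye" (4x4, takes a point from camera to tool coordinates, whose origin is the TCP and whose axes are the flange's). Camera axes: x right, y up, looking along -z (the intrinsics and any distortion apply to the point x, -y, -z); pixel columns grow to the right and rows downward; lengths in m; the calibration is good to about 2 mm. A picture is of the moment at which its call begins: read the wrist's pose just before it. There is no depth.
- ticket.hand_in(): hands the job in; it is judged then, once.
The state is a dict: "t": time; "joint_positions": joint angles; "qd": joint speeds; "joint_efforts": joint torques, N m; "eef_pos": TCP position; "tcp_rot": TCP orientation; "force": force on the tool from outside, world axes, zero at the start; "wrist_torque": the same for the moment, N m; "finger_gap": finger opening in m; "finger_force": force on a finger pad.
Only numpy, scipy, OpenCV 4.12 (cv2) and the standard library are available. Lean on these libraries where they do the work, as an engineer would, in place of code of your own. Each camera call takes 0.05 s, during which the arm holds its last target. There are 200 camera calls.

## Working session

There is one attempt and no reset: what is moved stays moved. The work goes in short steps, Python scripts to look and compute and a tool call to move; the robot and the scene stay as the last step left them, time stands still between calls to the robot, and variables do not carry over. Pictures are saved under pics/ and viewed, at most 10 in all, crops included, and the job is handed in when it is done.

```bash
ls; mkdir -p pics; python3 - <<'E'
from bench import ctrl, cams, ticket
import cv2
s=ctrl.sense();print(s['t'],s['eef_pos'],s['tcp_rot'],s['finger_gap'],s['force'])
for n in("top","side"):
    i=cams.get_image(n);cv2.imwrite(f"pics/{n}0.png",i["color"][:,:,::-1]);print(n,[k for k in i],i['fx'],i['fy'],i['cx'],i['cy'],i['view'])
E
```

```text
bench.py
pics
0.0 [0.21362634 0.53355742 0.23083969] [-7.80210364e-05  1.89256327e-01  9.81927562e-01 -5.48018086e-04] 0.085778613934362 [ 0.44207193 -0.13690321 -1.21355652]
top ['color', 'fx', 'fy', 'cx', 'cy', 'view'] 541.4465066054424 541.4465066054424 331.00088775672214 233.8667068976443 [[ 0.00963835 -0.99994916 -0.00296254 -0.0803482 ]
 [ 0.99132045  0.00916663  0.13114777 -0.49016955]
 [-0.13111395 -0.00420087  0.9913584  -1.30893209]
 [ 0.          0.          0.          1.        ]]
side ['color', 'fx', 'fy', 'cx', 'cy', 'view'] 571.5398543762647 571.5398543762647 315.76515369626856 229.55830408585257 [[ 8.23558730e-01 -5.67229618e-01 -1.25674606e-03 -4.51478115e-01]
 [ 2.97706010e-01  4.30350306e-01  8.52155940e-01 -1.89451268e-01]
 [-4.82827247e-01 -7.02174604e-01  5.23286418e-01 -1.42308438e+00]
 [ 0.00000000e+00  0.00000000e+00  0.00000000e+00  1.00000000e+00]]
```

View pics/top0.png

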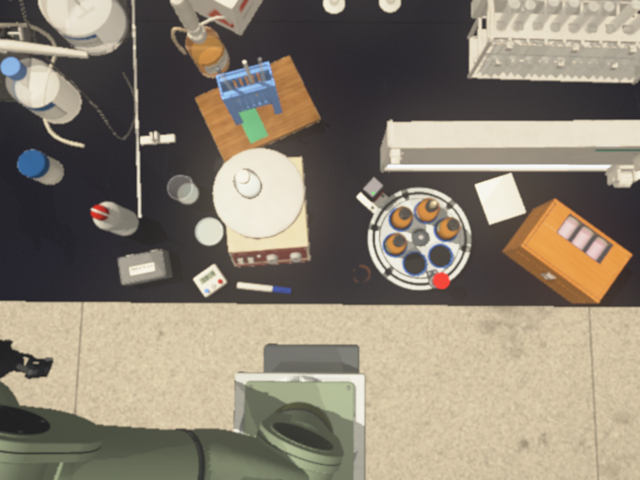

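View pics/side0.png

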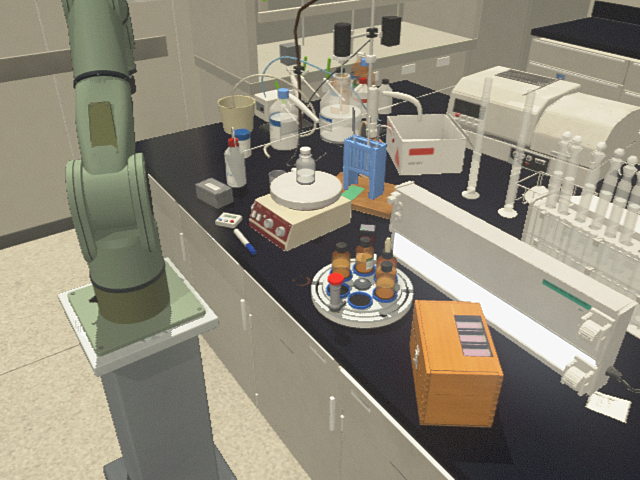

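The top view shows the turntable centred near (420,238), with the red plunger at (441,281) and the reader at upper left near (371,192). In the side view the plunger is at (336,279). Next I'll enlarge the turntable and measure it.

```bash
cat > h.py <<'E'
import numpy as np, cv2
from bench import ctrl, cams, ticket
def ray(i,uv):
    V=i['view'];R,t=V[:3,:3],V[:3,3]
    d=R.T@np.array([(uv[0]-i['cx'])/i['fx'],-(uv[1]-i['cy'])/i['fy'],-1]);return -R.T@t,d
def onz(i,uv,z):
    o,d=ray(i,uv);return o+d*(z-o[2])/d[2]
def two(a,ua,b,ub):
    o1,d1=ray(a,ua);o2,d2=ray(b,ub)
    k=np.linalg.lstsq(np.c_[d1,-d2],o2-o1,rcond=None)[0];p,q=o1+k[0]*d1,o2+k[1]*d2
    return (p+q)/2,np.linalg.norm(p-q)
def red(i,box):
    x0,y0,x1,y1=box;c=i['color'].astype(int);m=((c[:,:,0]>150)&(c[:,:,1]<70)&(c[:,:,2]<70)).astype(np.uint8)
    k=np.zeros_like(m);k[y0:y1,x0:x1]=m[y0:y1,x0:x1];M=cv2.moments(k,True)
    return (M['m10']/M['m00'],M['m01']/M['m00']),M['m00']
E
python3 - <<'E'
from h import *
a=cams.get_image('top');b=cams.get_image('side')
ra,na=red(a,(400,250,480,310));rb,nb=red(b,(300,255,370,310))
print(ra,na,rb,nb,onz(a,ra,.126),two(a,ra,b,rb))
# white foot/ring outline in top
g=cv2.cvtColor(a['color'],cv2.COLOR_RGB2GRAY);m=np.zeros_like(g);m[175:305,355:478]=(g[175:305,355:478]>90)
n,l,st,c=cv2.connectedComponentsWithStats(m);k=1+st[1:,4].argmax();print(st[k],c[k])
ct=max(cv2.findContours((l==k).astype(np.uint8),0,1)[0],key=len);e=cv2.fitEllipse(cv2.convexHull(ct));print(e,onz(a,e[0],.02))
o=np.hstack([cv2.resize(a['color'][170:310,350:490],(560,560),interpolation=2)]);cv2.imwrite('pics/tc.png',o[:,:,::-1])
cv2.imwrite('pics/sc.png',cv2.resize(b['color'][215:335,295:425],(650,600),interpolation=2)[:,:,::-1])
E
```

```text
(444.2142857142857, 283.10714285714283) 28.0 (335.125, 278.74305555555554) 144.0 [ 0.36796804 -0.334558    0.126     ] (array([ 0.36927255, -0.33451375,  0.13084749]), np.float64(0.003534187604775391))
[ 356  187  116  104 7719] [417.18512761 235.97719912]
((412.8557434082031, 233.52825927734375), (102.04705047607422, 128.67361450195312), 129.5796356201172) [ 0.4952591  -0.28017153  0.02      ]
```

View pics/tc.png

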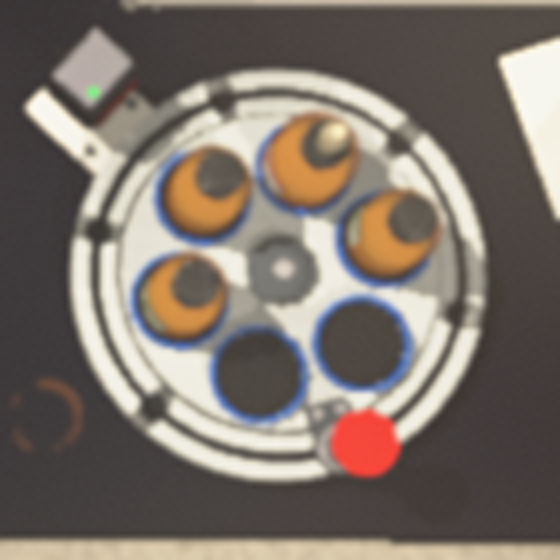

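View pics/sc.png

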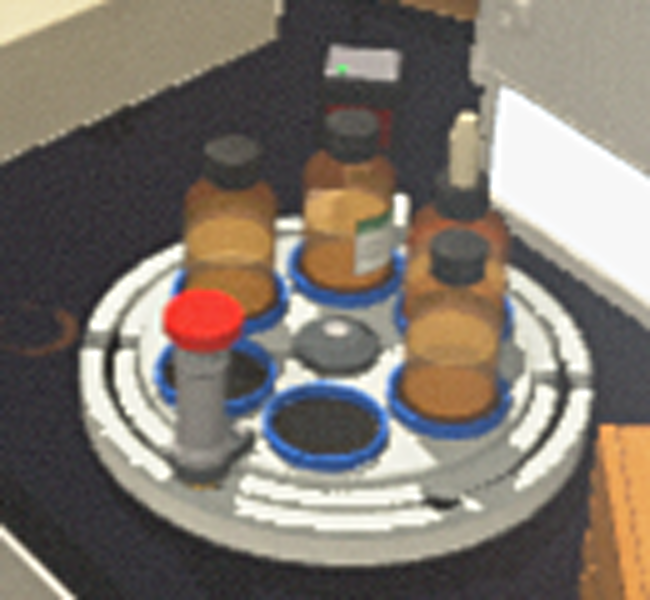

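The only dropper is at crop (310,155), one place clockwise of the reader's place (bottle at crop (205,190)). So the table must go +60° (CCW seen from above), carrying the plunger from lower centre to the right. I'll refine the axis and plunger positions.

```bash
python3 - <<'E'
from h import *
a=cams.get_image('top');b=cams.get_image('side')
def rr(i,box):
    x0,y0,x1,y1=box;c=i['color'].astype(int);m=np.zeros(c.shape[:2],np.uint8)
    m[y0:y1,x0:x1]=((c[:,:,0]>120)&(c[:,:,0]-c[:,:,1]>90)&(c[:,:,0]-c[:,:,2]>90))[y0:y1,x0:x1]
    n,l,s,ce=cv2.connectedComponentsWithStats(m);k=1+s[1:,4].argmax();return ce[k],s[k]
pa,sa=rr(a,(425,265,460,300));pb,sb=rr(b,(320,265,352,292));print(pa,sa,pb,sb)
P=onz(a,pa,.126);print('plunger',P,two(a,pa,b,pb))
# base outline: right/bottom/left hull with reader region excluded
g=cv2.cvtColor(a['color'],cv2.COLOR_RGB2GRAY)
pts=[]
for th in np.arange(0,360,3):
    if 185<th<250 or 45<th<80: continue   # image angle (y down): reader, plunger
    t=np.radians(th)
    for r in np.arange(62,40,-.5):
        u,v=419.5+r*np.cos(t),238.7+r*np.sin(t)
        if g[int(round(v)),int(round(u))]>130: pts.append((u,v));break
W=np.array([onz(a,p,.028)[:2] for p in pts])
from scipy.optimize import least_squares
f=least_squares(lambda q:np.hypot(*(W-q[:2]).T)-q[2],[.48,-.28,.12],loss='soft_l1',f_scale=.002);print('axis',f.x,len(W))
A=f.x[:2];d=P[:2]-A;print('r',np.hypot(*d),np.degrees(np.arctan2(d[1],d[0])))
# reader angle check, hotplate bottle
r=onz(a,(372.5,187),.107)[:2]-A;print('reader az',np.degrees(np.arctan2(r[1],r[0])),np.hypot(*r))
print('bottle',two(a,(240,177),b,(304,151)),'box',two(a,(557,201),b,(447,302)))
d=d/np.hypot(*d)*.114;c,s=.5,3**.5/2;E=A+np.array([c*d[0]-s*d[1],s*d[0]+c*d[1]]);print('end',E)
E
```

```text
[440.95555556 280.31555556] [433 272  17  17 225] [335.22222222 278.38271605] [328 272  16  13 162]
plunger [ 0.37422852 -0.32726219  0.126     ] (array([ 0.37522414, -0.32796869,  0.12550548]), np.float64(0.0022693662617869156))
axis [ 0.48370696 -0.29402958  0.12853864] 87
r 0.11441125288720869 -163.11413089568842
reader az 47.73049067714315 0.16348153959720368
bottle (array([0.58756271, 0.11937455, 0.22629302]), np.float64(0.0023445969701700107)) box (array([ 0.52826898, -0.56636396,  0.15636915]), np.float64(0.06072912413420986))
end [ 0.45784133 -0.40505647]
```

Radius is 114.4 mm against the expected 114. The reader's azimuth of 47.7° agrees with plunger −163.1° −150° = 46.9°. The target for the plunger is (0.458, −0.405). I'll move along an arc with the fingers closing.

The manual's scale: shifts go in shares of 0.3 m and turns go in shares of pi/2 rad. Converting my numbers, -0.0328 m / 0.3 = -0.1093, -0.0255 m / 0.3 = -0.085.

Call:
{"method": "shift_gripper", "body": {
  "motion": {"ticks": [[-0.1093, -0.0607, -0.0333, 0, 0], [-0.1093, -0.0607, -0.0333, 0, 0], [-0.1093, -0.0607, -0.0333, 0, 0], [-0.1093, -0.0607, -0.0333, 0, 0], [-0.1093, -0.0607, -0.0333, 0, 0], [-0.1093, -0.0607, -0.0333, 0, 0], [-0.1093, -0.0607, -0.0333, 0, 0], [-0.085, -0.084, 0, 0, 0], [-0.085, -0.084, 0, 0, 0], [-0.085, -0.084, 0, 0, 0], [-0.085, -0.084, 0, 0, 0], [-0.085, -0.084, 0, 0, 0], [-0.085, -0.084, 0, 0, 0], [-0.085, -0.084, 0, 0, 0]]}
}}

```text
t: 1.47
eef_pos: [0.48, 0.0984, 0.3014]
tcp_rot: [0.0, 0.189, 0.982, 0.0]
force: [0.7, 0.6, -0.1]
finger_gap: -0.0006
finger_force: 0.0
```

```bash
python3 - <<'E'
from h import *
print(ctrl.sense())
a=cams.get_image('top');b=cams.get_image('side');print(two(a,(505,249),b,(413,304)))
E
```

```text
{'t': 1.4667, 'joint_positions': array([-0.23146843,  0.49510845, -0.06073149,  1.66215986,  0.03464549,
        0.98523028,  0.88596722]), 'qd': array([ 0.8717725 ,  0.12489819,  0.00338053, -0.25263994,  0.00189047,
        0.12174796,  0.87331202]), 'joint_efforts': array([-1.04830045e+01, -7.55107641e+01,  8.63806307e-01, -2.15038025e+01,
        3.97107820e-02, -3.62616694e-01, -2.88001433e+00]), 'eef_pos': array([0.48001969, 0.0983531 , 0.30142605]), 'tcp_rot': array([6.98894502e-05, 1.89231242e-01, 9.81932549e-01, 1.89160579e-05]), 'force': array([ 0.70942158,  0.60351643, -0.07739169]), 'wrist_torque': array([-0.02828474, -0.02360062,  0.01192579]), 'finger_force': 0.0, 'finger_gap': -0.000569056489408102}
(array([ 0.45745467, -0.48554525,  0.11510475]), np.float64(0.022052082627723468))
```

Converted, -0.0393 m / 0.3 = -0.131, 0.039 m / 0.3 = 0.13.

Call:
{"method": "shift_gripper", "body": {
  "motion": {"ticks": [[-0.0353, -0.1133, 0, 0, 0], [-0.0353, -0.1133, 0, 0, 0], [-0.0353, -0.1133, 0, 0, 0], [-0.0353, -0.1133, 0, 0, 0], [-0.0353, -0.1133, 0, 0, 0], [-0.0353, -0.1133, 0, 0, 0], [-0.0353, -0.1133, 0, 0, 0], [0.0087, -0.131, 0, 0, 0], [0.0087, -0.131, 0, 0, 0], [0.0087, -0.131, 0, 0, 0], [0.0087, -0.131, 0, 0, 0], [0.0087, -0.131, 0, 0, 0], [0, 0, 0.13, 0, 0], [0, 0, 0.13, 0, 0], [0, 0, 0.13, 0, 0], [0, 0, 0.12, 0, 0], [0, 0, 0, 0, 0], [0, 0, 0, 0, 0]]}
}}

```text
t: 3.07
eef_pos: [0.3748, -0.3257, 0.1483]
tcp_rot: [-0.001, 0.189, 0.982, 0.0]
force: [0.1, -0.6, 1.4]
finger_gap: 0.0001
finger_force: 0.0
```

```bash
python3 - <<'E'
from h import *
s=ctrl.sense();print(s['eef_pos'],s['force'],s['joint_positions'])
a=cams.get_image('top');b=cams.get_image('side')
cv2.imwrite('pics/c1.png',np.hstack([cv2.resize(a['color'][180:320,360:500],(400,400)),cv2.resize(b['color'][195:335,275:415],(400,400))])[:,:,::-1])
E
```

```text
[ 0.37479806 -0.3256839   0.1483102 ] [ 0.07118075 -0.58935056  1.43259855] [ 0.67887056  0.72054423 -0.04986062  1.86676647  0.06219244  0.55805788
  1.7787364 ]
```

View pics/c1.png

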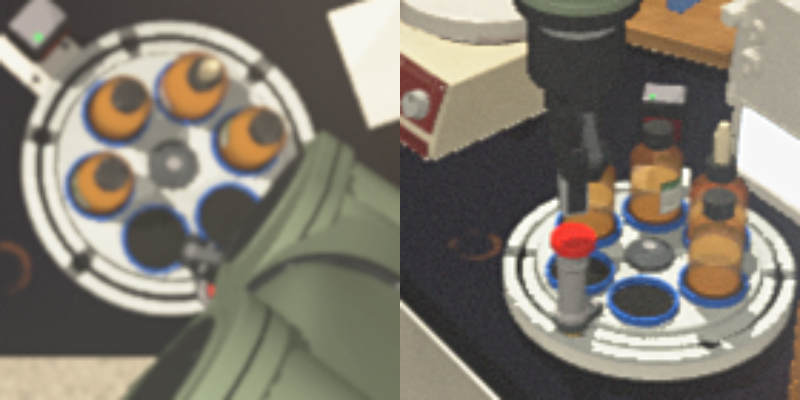

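The right half shows the shut fingers, at about (575,210), directly above the red plunger at (573,238). I'll descend and press.

Converted, 0.012 m / 0.3 = 0.04, 0.008 m / 0.3 = 0.0267.

Call:
{"method": "shift_gripper", "body": {
  "motion": {"ticks": [[-0.002, -0.0047, 0.04, 0, 0], [0, 0, 0.0267, 0, 0], [0, 0, 0.01, 0, 0], [0, 0, 0.0067, 0, 0], [0, 0, 0.0067, 0, 0], [0, 0, 0, 0, 0], [0, 0, 0, 0, 0]]}
}}

```text
t: 3.75
eef_pos: [0.3753, -0.3277, 0.1218]
tcp_rot: [0.0, 0.189, 0.982, -0.0]
force: [1.0, -1.1, 5.5]
finger_gap: -0.0001
finger_force: 2.5
```

Converted, 0.002 m / 0.3 = 0.0067, 0.0015 m / 0.3 = 0.005.

Call:
{"method": "shift_gripper", "body": {
  "motion": {"ticks": [[0, 0, 0.0067, 0, 0], [0, 0, 0.0067, 0, 0], [0, 0, 0.005, 0, 0], [0, 0, 0, 0, 0], [0, 0, 0, 0, 0]]}
}}

```text
t: 4.17
eef_pos: [0.3753, -0.3278, 0.1163]
tcp_rot: [0.0, 0.189, 0.982, -0.0]
force: [0.4, -0.4, 7.6]
finger_gap: -0.0002
finger_force: 3.5
```

```bash
python3 - <<'E'
import numpy as np
A=np.array([.4837,-.2940]);th=np.radians(-163.1+np.arange(0,61,4))
p=A+.114*np.c_[np.cos(th),np.sin(th)];d=np.diff(p,axis=0)
print(np.round(d@np.array([[-.928,.372],[.372,.928]]),4).tolist())
E
```

```text
[[-0.0052, -0.006], [-0.0056, -0.0057], [-0.006, -0.0052], [-0.0063, -0.0048], [-0.0067, -0.0044], [-0.0069, -0.0039], [-0.0072, -0.0034], [-0.0074, -0.0029], [-0.0076, -0.0024], [-0.0077, -0.0018], [-0.0079, -0.0013], [-0.0079, -0.0007], [-0.008, -0.0002], [-0.0079, 0.0004], [-0.0079, 0.0009]]
```

Converted, -0.0072 m / 0.3 = -0.024, -0.0069 m / 0.3 = -0.023.

Call:
{"method": "shift_gripper", "body": {
  "motion": {"ticks": [[-0.004, -0.005, 0, 0, 0], [-0.006, -0.0067, 0, 0, 0], [-0.0073, -0.0083, 0, 0, 0], [-0.0187, -0.019, 0, 0, 0], [-0.02, -0.0173, 0, 0, 0], [-0.021, -0.016, 0, 0, 0], [-0.0223, -0.0147, 0, 0, 0], [-0.023, -0.013, 0, 0, 0], [-0.024, -0.0113, 0, 0, 0], [-0.0123, -0.005, 0, 0, 0], [-0.0063, -0.0023, 0, 0, 0], [0, 0, 0, 0, 0], [0, 0, 0, 0, 0]]}
}}

```text
t: 5.25
eef_pos: [0.408, -0.3794, 0.1164]
tcp_rot: [0.0, 0.189, 0.982, -0.0]
force: [0.5, -0.8, 6.4]
finger_gap: -0.0002
finger_force: 3.5
```

```bash
python3 - <<'E'
from h import *
s=ctrl.sense();print(s['eef_pos'],s['force'])
a=cams.get_image('top');b=cams.get_image('side')
cv2.imwrite('pics/c2.png',np.hstack([cv2.resize(a['color'][180:320,360:500],(400,400)),cv2.resize(b['color'][195:335,275:415],(400,400))])[:,:,::-1])
E
```

```text
[ 0.40802486 -0.37937544  0.11643981] [ 0.5488144  -0.8383238   6.36826795]
```

View pics/c2.png

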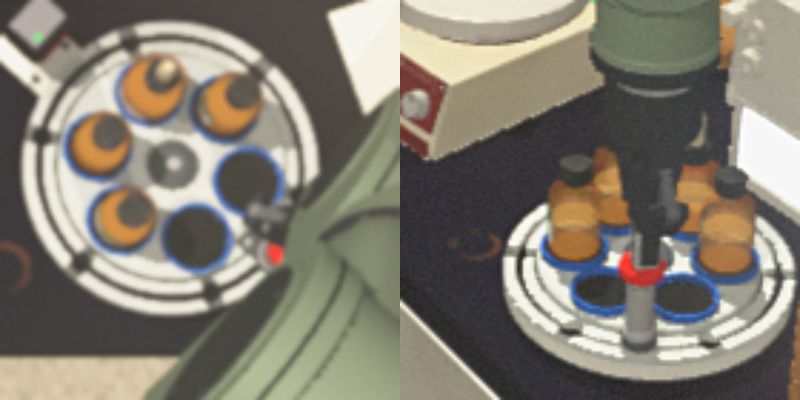

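The table has turned about halfway with the fingers still on the plunger (right crop, about (643,268)). The tip is at azimuth −131.6° and radius 114 mm. I'll continue for 28.5°.

Converted, -0.008 m / 0.3 = -0.0267, -0.0079 m / 0.3 = -0.0263.

Call:
{"method": "shift_gripper", "body": {
  "motion": {"ticks": [[-0.0067, -0.0023, 0, 0, 0], [-0.01, -0.0033, 0, 0, 0], [-0.012, -0.0033, 0, 0, 0], [-0.0257, -0.006, 0, 0, 0], [-0.0263, -0.0043, 0, 0, 0], [-0.0263, -0.0023, 0, 0, 0], [-0.0267, -0.0007, 0, 0, 0], [-0.0263, 0.0013, 0, 0, 0], [-0.0133, 0.0013, 0, 0, 0], [-0.0083, 0.001, 0, 0, 0], [-0.006, 0.0007, 0, 0, 0], [0, 0, 0, 0, 0], [0, 0, 0, 0, 0]]}
}}

```text
t: 6.43
eef_pos: [0.4584, -0.4052, 0.1165]
tcp_rot: [0.0, 0.189, 0.982, -0.0]
force: [1.2, 0.4, 7.4]
finger_gap: -0.0001
finger_force: 3.5
```

```bash
python3 - <<'E'
from h import *
s=ctrl.sense();print(s['eef_pos'],s['force']);d=s['eef_pos'][:2]-np.array([.4837,-.294]);print(np.hypot(*d),np.degrees(np.arctan2(d[1],d[0])))
a=cams.get_image('top');b=cams.get_image('side');a0=cv2.imread('pics/top0.png')[:,:,::-1]
# dropper bulb / lips: blue blob centroids, initial vs now
for im in(a0,a['color']):
    c=im.astype(int);m=((c[:,:,2]-c[:,:,0]>40)&(c[:,:,2]-c[:,:,1]>25)).astype(np.uint8);m[:180]=0;m[300:]=0;m[:,:365]=0;m[:,475:]=0
    m=cv2.morphologyEx(m,cv2.MORPH_CLOSE,np.ones((2,2)))
    for k in cv2.findContours(m,0,1)[0]:
        if len(k)<8: continue
        (u,v),r=cv2.minEnclosingCircle(k);w=onz(a,(u,v),.044)[:2]-[.4837,-.294];print(round(r,1),np.round(np.hypot(*w),4),round(np.degrees(np.arctan2(w[1],w[0])),1))
    print()
cv2.imwrite('pics/c3.png',np.hstack([cv2.resize(a['color'][180:320,360:500],(400,400)),cv2.resize(b['color'][195:335,275:415],(400,400))])[:,:,::-1])
E
```

```text
[ 0.45835185 -0.40517204  0.11654375] [1.22063684 0.3651955  7.39750501]
0.11402522029575228 -102.84433845917883
12.4 0.0694 169.8
12.6 0.0699 -132.6
11.8 0.0686 110.4
10.3 0.0544 -83.0
2.5 0.0616 9.7
11.7 0.0664 53.9

11.0 0.0762 162.6
12.6 0.0708 -135.6
11.9 0.0658 108.1
12.1 0.0664 -78.8
3.5 0.0396 -28.5
5.4 0.0912 -71.3
9.8 0.0684 55.1
6.0 0.0709 2.3
```

View pics/c3.png

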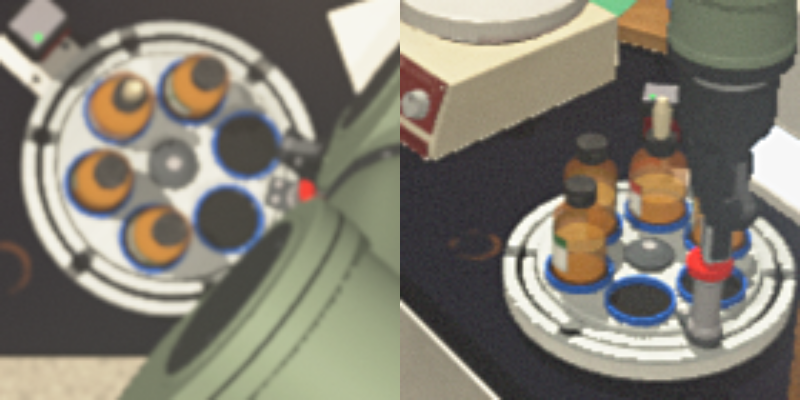

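The dropper is now nearly in front of the reader. The lips look 2–3° short of the hole, so I'll measure more finely before letting go.

```bash
python3 - <<'E'
from h import *
a=cams.get_image('top');a0=cv2.imread('pics/top0.png')[:,:,::-1].copy();A=np.array([.4837,-.294])
V=a['view']
def px(w):
    p=V[:3,:3]@np.array(w)+V[:3,3];return a['cx']+a['fx']*p[0]/-p[2],a['cy']-a['fy']*p[1]/-p[2]
def meas(im,az):
    t=np.radians(az);u,v=px([*(A+.066*np.array([np.cos(t),np.sin(t)])),.044]);S=8
    x,y=int(u)-20,int(v)-20;c=cv2.resize(im[y:y+40,x:x+40],None,fx=S,fy=S,interpolation=2).astype(int)
    m=((c[:,:,2]-c[:,:,0]>35)&(c[:,:,2]-c[:,:,1]>20)).astype(np.uint8)
    yy,xx=np.nonzero(m);p=np.c_[xx,yy]/S+[x-.44,y-.44];k=np.hypot(*(p-[u,v]).T);p=p[(k>7)&(k<16)]
    e=cv2.fitEllipseDirect(p.astype(np.float32));w=onz(a,e[0],.044)[:2]-A
    return round(np.hypot(*w),4),round(np.degrees(np.arctan2(w[1],w[0])),2),np.round(e[1],1),len(p)
for az in(-133,167,107,47): print(az,meas(a0,az),meas(a['color'],az))
print(-73,meas(a['color'],-73))
E
```

```text
-133 (np.float64(0.0652), np.float64(-133.02), array([23.7, 25.4]), 10528) (np.float64(0.0655), np.float64(-133.32), array([22.6, 26.3]), 10096)
167 (np.float64(0.0649), np.float64(167.86), array([23.4, 24.8]), 7858) (np.float64(0.0623), np.float64(168.8), array([24.6, 27.5]), 4344)
107 (np.float64(0.0552), np.float64(106.04), array([25.8, 31.5]), 4897) (np.float64(0.0418), np.float64(108.45), array([27.8, 42.9]), 4322)
47 (np.float64(0.0645), np.float64(42.79), array([24. , 26.7]), 4247) (np.float64(0.0642), np.float64(41.59), array([24.2, 26.6]), 2343)
-73 (np.float64(0.0653), np.float64(-74.63), array([22.5, 24.9]), 7594)
```

The empty places read 0.3–1.6° short here, against 2–3° by the coarser measure. I'll nudge 1.3° on, which stays within the 4 mm catch for all of these, then lift straight up.

Converted, -0.0013 m / 0.3 = -0.0043, 0.0002 m / 0.3 = 0.0007.

Call:
{"method": "shift_gripper", "body": {
  "motion": {"ticks": [[-0.0043, 0.0007, 0, 0, 0], [-0.0043, 0.0007, 0, 0, 0], [0, 0, 0, 0, 0], [0, 0, 0, 0, 0]]}
}}

```text
t: 6.92
eef_pos: [0.4609, -0.4058, 0.1165]
tcp_rot: [0.0, 0.189, 0.982, -0.0]
force: [1.3, -0.8, 7.4]
finger_gap: 0.0002
finger_force: 3.4
```

Call:
{"method": "shift_gripper", "body": {
  "motion": {"ticks": [[0, 0, -0.0067, 0, 0], [0, 0, -0.0067, 0, 0], [0, 0, -0.0067, 0, 0], [0, 0, 0, 0, 0], [0, 0, 0, 0, 0]]}
}}

```text
t: 7.33
eef_pos: [0.4608, -0.4057, 0.1222]
tcp_rot: [0.0, 0.189, 0.982, -0.0]
force: [-0.5, -0.9, 4.9]
finger_gap: 0.0003
finger_force: 2.4
```

At z=0.1222 the force is still 4.9 N, so the plunger followed above 6.5 mm of travel: it is in the hole. I'll lift off.

Converted, -0.04 m / 0.3 = -0.1333, 0.037 m / 0.3 = 0.1233.

Call:
{"method": "shift_gripper", "body": {
  "motion": {"ticks": [[0, 0, -0.01, 0, 0], [0, 0, -0.0133, 0, 0], [0, 0, -0.02, 0, 0], [0, 0, -0.0667, 0, 0], [0, 0, -0.1333, 0, 0], [0, 0, -0.1333, 0, 0], [0, 0, -0.1333, 0, 0], [0, 0, -0.0667, 0, 0], [0.0517, 0.1233, 0, 0, 0], [0.0517, 0.1233, 0, 0, 0], [0.0517, 0.1233, 0, 0, 0], [0.0517, 0.1233, 0, 0, 0], [0.0517, 0.1233, 0, 0, 0], [0.0517, 0.1233, 0, 0, 0], [0.0517, 0.1233, 0, 0, 0], [0, 0, 0, 0, 0], [0, 0, 0, 0, 0]]}
}}

```text
t: 8.75
eef_pos: [0.4561, -0.123, 0.2954]
tcp_rot: [0.0, 0.188, 0.982, 0.0]
force: [-0.5, -0.6, 0.7]
finger_gap: 0.0002
finger_force: 0.0
```

```bash
python3 - <<'E'
from h import *
a=cams.get_image('top');b=cams.get_image('side')
def rr(i,box):
    x0,y0,x1,y1=box;c=i['color'].astype(int);m=np.zeros(c.shape[:2],np.uint8)
    m[y0:y1,x0:x1]=((c[:,:,0]>120)&(c[:,:,0]-c[:,:,1]>90)&(c[:,:,0]-c[:,:,2]>90))[y0:y1,x0:x1]
    n,l,s,ce=cv2.connectedComponentsWithStats(m);k=1+s[1:,4].argmax();return ce[k],s[k]
try:
    pb,sb=rr(b,(370,260,410,305));pa,sa=rr(a,(450,230,485,270));print(pa,sa,pb,sb,two(a,pa,b,pb))
    d=onz(a,pa,.126)[:2]-[.4837,-.294];print(np.hypot(*d),np.degrees(np.arctan2(d[1],d[0])))
except Exception as e: print(e)
cv2.imwrite('pics/c4.png',np.hstack([cv2.resize(a['color'][180:320,360:500],(400,400)),cv2.resize(b['color'][195:335,295:435],(400,400))])[:,:,::-1])
E
```

```text
[474.15283843 244.41484716] [466 236  17  17 229] [384.48850575 282.68390805] [377 277  16  13 174] (array([ 0.457598  , -0.40513952,  0.12581086]), np.float64(0.0010761819658891192))
0.11391742583500024 -103.49195174256562
```

View pics/c4.png

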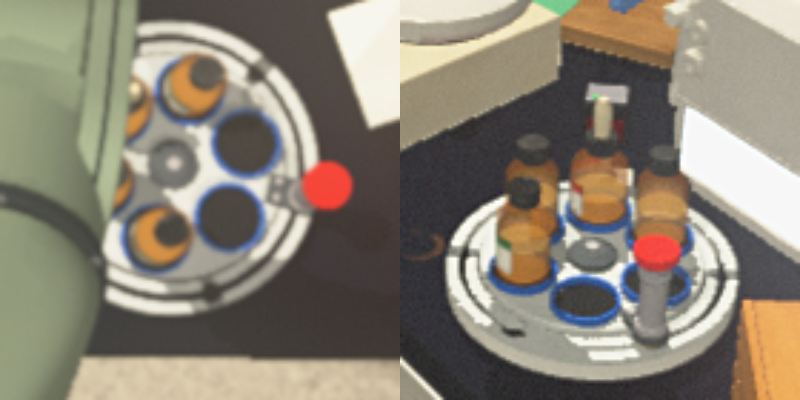

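The plunger top is at z=0.1258, fully up, with azimuth −103.5° (59.6° turned) and radius 113.9 mm. The dropper, at right crop (600,170), stands in front of the reader, and the arm is clear.

```bash
python3 -c "
from bench import ctrl, cams, ticket
print(ticket.hand_in())"
```

```text
the job is handed in; nothing more can be done
None
```

The table was turned one hole counterclockwise, the dropper bottle now stands in front of the reader with the plunger sprung fully up and locked, and I handed the job in at about 9 s.

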